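# Seat the saw's throat plate and hold its hood at the balance point

### The job

The small table saw is being put back together and its hood stay has to be hooked on. First press down the raised front end of the red throat plate until the plate sits flush and level in the saw table; then take the clear hood, which is folded back on its rest, by its handle, swing it forward to its balance point, where it would fall neither way, and finish holding it still there by the handle, gripped in the fingers, so that the stay can be hooked on. Do not touch the blade, never let the hood fall or swing fast, and leave the jar, the wrench and the black specimen puck where they are.

Things in the scene. Friction and masses are not known exactly. Their poses are not given: they have to be found in the camera images.
- saw: White bench saw, fixed, in a steel drip tray 370 x 330 mm. Origin on the bench under the saw table's middle; x to its back (away from the robot), y left, z up. Flat table top 95 mm up, 230 x 260 mm. Standing on it, at (x, y) mm: red stop button (-85, 114), 30 mm high; blue nozzle (75, -45), 56 mm high; folded hood behind x = 105. Sloped black panel at the front, to x = -165.
- plate: Red throat plate, loose, 150 x 64 x 8 mm (x, y, z); slot 90 x 9 mm along x round the blade. Origin: centre of its underside; x to the saw's back. In a rebate 8 mm deep mid-table, 1.5 mm play. Rear end down, front end 8 mm high on two sprung balls. Pushed straight down at the front with 8 N (15 N is harmless) it snaps down onto the rigid rebate floor and stays, top 95 mm above the bench.
- plate_front (a point): The place to press: top face of the throat plate, middle of its solid front end (30 mm in x, 64 mm in y, between slot and front edge), 60 mm in front of the plate's centre. About 102 mm above the bench while raised, 95 mm when flush.
- blade: Thin upright steel blade, 100 mm diameter, on its axle, in the saw's x-z plane through the saw's middle. Origin: its axle, 30 mm below the middle of the table top. It stands 20 mm above the table and reaches 40 mm to front and back at table level. Must not be touched.
- hood_angle (a joint): Hood angle, rad: 0 shut, 1.66 folded back on its rest (stop), where it starts. Clear arched shell 205 x 205 x 92 mm, 0.5 to 0.7 kg, nearly frictionless hinge. Balance point at 1.16 (67 degrees open, 28 forward of the rest), its centre of mass straight above the hinge: above that it falls back, below it falls shut. The handle bar is then 66 mm before and 230 mm above the hinge.
- hood: The clear arched hood with aluminium edges and a dark bar handle, hinged along its rear lower edge (its front faces up while it is folded back). Origin: middle of its hinge line; frame equal to the saw's when shut: x to the back, y left, z up.
- hood_hinge (a point): Middle of the hood's hinge line, at (105, 0, 107) mm in the saw's frame; the line runs along the saw's y. As the hood swings forward, towards the saw's front and shut, the joint value falls.
- hood_handle (a point): Dark round bar, 12 mm thick, 108 mm between its two posts, along the saw's y, 32 mm off the hood's front panel (26 mm gap). The point is the middle of the bar; hood shut, it is 237 mm before the hinge line and 30 mm above it. On the rest the panel faces up, the bar on top, 50 mm behind the hinge and 341 mm above the bench: pinch it from above, fingers before and behind it.
- puck: Black round specimen mount, 30 mm diameter, 18 mm high, loose on the saw table left of the throat plate. Origin: centre of its underside. Leave alone.
- jar: White jar with blue lid, 68 mm diameter, 85 mm high, loose on the bench left of the saw. Origin: centre of its underside. Leave alone.
- wrench: Steel wrench, 150 mm long, lying loose on the bench right of the saw. Origin: under its middle. Leave alone.
There are look-alikes about, which are no part of the job. Of the things like the plate, leave any that is turquoise or yellow; of the rest the larger one is meant.

How it is judged:
On the way, in this order (a step that is already met when the one before it is completed fails the run):
1. the throat plate is pressed flush and level while the hood is still on its rest (z of plate_front in the frame of saw below 0.097 m and angle between plate's own z axis and vertical below 0.02 rad and horizontal distance between plate and saw below 0.005 m and value of joint hood_angle above 1.5 rad), for 0.2 s.
2. the hood is gripped by its handle and lifted off its rest (contact force between hood and the fingers above 2 N and distance between the grasp point and hood_handle below 0.06 m and value of joint hood_angle below 1.5 rad), for 0.1 s.
At the end, for the whole second after the job is handed in: The throat plate lies flush in the saw table (front end within 2 mm, tilt under 0.02 rad, within 5 mm of the saw's middle) and the hood is held still (under 0.1 rad/s) at 1.16 rad within 0.09 rad, its handle gripped in the fingers (over 2 N) (z of plate_front in the frame of saw below 0.097 m and angle between plate's own z axis and vertical below 0.02 rad and horizontal distance between plate and saw below 0.005 m and contact force between hood and the fingers above 2 N and distance between the grasp point and hood_handle below 0.06 m and value of joint hood_angle between 1.07 and 1.25 rad and velocity of joint hood_angle between -0.1 and 0.1 rad/s); the arm keeps its last pose, push and grip.
It fails at once if the robot touches the blade (contact force between blade and the fingers above 0.5 N or contact force between blade and the arm above 0.5 N).
It fails at once if the hood falls shut or is swung well past the balance point towards shut (value of joint hood_angle below 0.7 rad).
It fails at once if the hood falls or is swung fast (over 2.5 rad/s) (velocity of joint hood_angle above 2.5 rad/s or velocity of joint hood_angle below -2.5 rad/s).
It fails at once if the puck, the jar or the wrench is moved (distance of any of puck, jar, wrench from where it was at the start of the episode above 0.02 m).
It also fails if it takes over 48 s, if anything falls off the work surface, if the arm or the gripper's body presses on something with over 40 N, if the wrist force passes 120 N, or if a joint passes its speed limit or range.

### The arm

A 7-joint arm with a two-finger parallel gripper is mounted at the origin on the work surface. World frame = base frame: x ahead of the robot, y to its left, z up, the work surface at z = 0. Lengths are in m, angles in rad, forces in N, time in s.
With the tool pointing down it reaches from about 0.425 to 0.925 m from the base axis. Payload 6.8 kg.
Tool frame: the origin (TCP) lies on the front face of the gripper's body, between the roots of the fingers; the fingertips stand 73 mm ahead of it and the grasp point (between the pads) lies 54 mm ahead of it (arm.grasp_offset is the distance from the TCP to the grasp point, in m); z points along the fingers, y is the line along which they close (so a half turn about z gives the same grasp; the last joint's range is limited). The gripper opens to 85 mm and grips with 20 to 120 N. Pads are 22 mm wide; open, the fingers measure 114 mm over their backs; the gripper's body (76 mm by 85 mm) begins 54 mm behind the grasp point. The pads swing forward as they close: fully open they stand 13 mm farther back than shut.
Start: joints at [1.148, 0.477, 0.022, 1.555, -0.011, 1.109, -0.083], TCP at [0.209, -0.642, 0.304] pointing down, gripper open.
Joint ranges: [-2.96, 2.96], [-0.34, 2.1], [-1.41, 1.46], [0.24, 2.44], [-1.37, 4.51], [0.17, 1.92], [-2.96, 2.96]. Speed limits (rad/s): [2.39, 2.39, 3.14, 3.14, 3.14, 3.14, 3.14].

### API

Orientations are given as [roll, pitch, yaw] about the fixed x, y, z axes, in that order (R = Rz(yaw) Ry(pitch) Rx(roll)).
In Python, from workcell import arm, viewer gives the robot as it stands.
- The arm moves only by the tool arm_command, never from a script. Its argument "increments" is a list of rows, each an object with "offset": the shift along the tool's x, y, z in m, a list of three; "turn": the turn, a rotation vector about the tool's x, y, z in degrees, a list of three; "gripper": the finger opening in m, from 0 to 0.0854. In form: [{"offset": [tx, ty, tz], "turn": [rx, ry, rz], "gripper": gripper}, ...]. A call has 1 to 12 rows; each row shifts and turns the commanded pose from where the row before left it, along the tool's axes as they then stand; what a row does not reach is not made up. A row lasts 1/8 s, in which the tool goes at most 62.5 mm and 10.7 degrees, less where a joint would pass 70% of its speed; a pose out of reach is approached as far as the arm can. A call with a gripper value outside its range is refused whole. The fingers move at their own pace and stop on an object; the grip force is fixed at half the most. Time passes only in rows, so rows that do not move let the fingers close. It gives the time, the measured TCP pose, the force, the opening and the grip force at its end, in the units of the state.
- arm.state(): the state, without advancing time (a new reading comes with each control period).
- viewer.camera(name): name is "scene" or "top" or "wrist"; returns the picture (480x640x3 uint8, blue, green, red); there is no depth.
- viewer.camera_params(name): a dict with "vertical_fov" (degrees; the focal length in pixels is half the picture's height over the tangent of half this angle, whatever the lens; pixels are square), "cx", "cy" (the principal point, pixels), "R" (3x3) and "t" (3): a world point X has camera coordinates R X + t. Camera axes: x right, y down, z forward; pixel columns grow to the right and rows downward; lengths in m; the calibration is good to about 2 mm. A picture is of the moment at which its call begins: read the wrist's pose just before it. camera_params takes no time and is no camera call; for the wrist camera it gives the pose at the moment of the call.
- arm.close_job(): hands the job in; it is judged then, once.
The state is a dict: "time": time; "joints": joint angles; "qd": joint speeds; "joint_torque": joint torques, N m; "ee_pos": TCP position; "orientation": TCP orientation; "wrist_force": force on the tool from outside, world axes, zero at the start; "torque": the same for the moment, N m; "gripper_width": finger opening in m; "grasp_force": force on a finger pad.
Only numpy, scipy, OpenCV 4.12 (cv2) and the standard library are available. Lean on these libraries where they do the work, as an engineer would, in place of code of your own. Each camera call takes 0.05 s, during which the arm holds its last target. There are 200 camera calls.

## Working session

There is one attempt and no reset: what is moved stays moved. The work goes in short steps, Python scripts to look and compute and a tool call to move; the robot and the scene stay as the last step left them, time stands still between calls to the robot, and variables do not carry over. Pictures are saved under pics/ and viewed, at most 10 in all, crops included, and the job is handed in when it is done.

Besides the shell and the picture viewer there is one more tool, called after "Request:" as name(argument=value, ...), one argument or row to a line, values as JSON. arm_command: Moves the arm, as the interface text tells. Its arguments: {"type":"object","properties":{"increments":{"type":"array","items":{"type":"object","properties":{"offset":{"type":"array","items":{"type":"number"}},"turn":{"type":"array","items":{"type":"number"}},"gripper":{"type":"number"}}}}},"required":["increments"]}

```bash
mkdir -p pics; python3 - <<'E'
from workcell import arm, viewer
import cv2, json, numpy as np
for n in ("scene","top"):
    cv2.imwrite(f"pics/{n}0.png", viewer.camera(n))
    p=viewer.camera_params(n); print(n,{k:np.round(v,4).tolist() for k,v in p.items()})
print({k:np.round(v,3).tolist() for k,v in arm.state().items()})
E
```

```text
scene {'vertical_fov': 54.9438, 'cx': 317.0737, 'cy': 236.6243, 'R': [[0.2975, -0.9547, -0.0096], [-0.9005, -0.2772, -0.335], [0.3172, 0.1083, -0.9422]], 't': [-0.1356, 0.5849, 0.8437]}
top {'vertical_fov': 43.7942, 'cx': 325.3458, 'cy': 251.0811, 'R': [[-0.0121, -0.9998, 0.0152], [-0.9873, 0.0095, -0.1588], [0.1586, -0.0169, -0.9872]], 't': [0.0239, 0.6073, 1.1762]}
{'time': 0.1, 'joints': [1.148, 0.478, 0.022, 1.556, -0.011, 1.109, -0.083], 'qd': [0.0, -0.001, -0.001, -0.002, -0.001, -0.0, -0.002], 'joint_torque': [0.005, -59.776, 1.613, -28.195, 0.013, 0.005, 0.0], 'ee_pos': [0.209, -0.641, 0.303], 'orientation': [-3.14, 0.0, 0.315], 'wrist_force': [-0.707, -0.321, 0.134], 'torque': [0.014, 0.002, 0.007], 'grasp_force': 0.0, 'gripper_width': 0.085}
```

View pics/scene0.png

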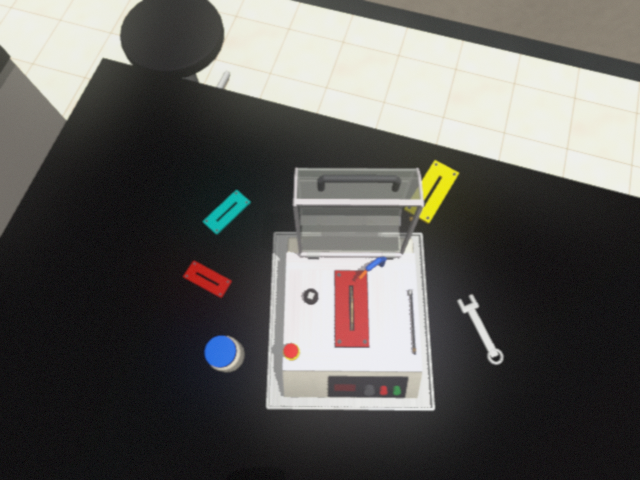

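View pics/top0.png

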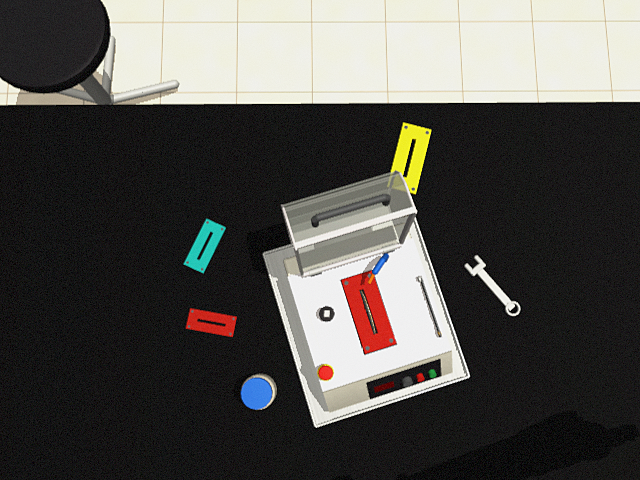

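The top view shows the saw, yawed about 15°. In it, the large red plate has corners at about (341,279), (379,272), (397,348) and (362,354), the handle bar runs from (316,221) to (388,199), and the button is at (326,373). In the scene view the plate spans (335,270) to (369,347) and the handle runs (320,185) to (398,185). I'll fit the saw pose to both views.

```bash
cat > h.py <<'E'
import numpy as np, cv2
from workcell import arm, viewer
from scipy.optimize import least_squares
from scipy.spatial.transform import Rotation as Ro
def proj(p,X):
    c=X@np.array(p["R"]).T+p["t"]; f=240/np.tan(np.radians(p["vertical_fov"]/2))
    return c[:,:2]/c[:,2:]*f+[p["cx"],p["cy"]]
def s2w(s,P):
    c,n=np.cos(s[2]),np.sin(s[2]); P=np.atleast_2d(P).astype(float)
    return np.c_[s[0]+c*P[:,0]-n*P[:,1], s[1]+n*P[:,0]+c*P[:,1], P[:,2]]
E
python3 - <<'E'
from h import *
P=np.array([[75,32,95],[75,-32,95],[-75,-32,103],[-75,32,103],[-85,114,125],[155,57,341],[155,-57,341],])/1000
pk={"top":[(341,279),(379,272),(397,348),(362,354),(326,373),(314,222),(389,201)],
"scene":[(335,270),(367,270),(369,347),(335,347),(291,350),(319,184),(398,184)]}
ims={}
for n in pk:
    im=cv2.imread(f"pics/{n}0.png"); b,g,r=[im[...,i].astype(int) for i in range(3)]
    m=((r>110)&(g<70)&(b<70)).astype(np.uint8); m=cv2.morphologyEx(m,cv2.MORPH_CLOSE,np.ones((5,5)))
    cs,_=cv2.findContours(m,0,2); c=max(cs,key=cv2.contourArea)
    hull=cv2.convexHull(c)
    q=cv2.approxPolyDP(hull,6,True)[:,0]; print(n,q.tolist(),cv2.contourArea(c))
    if len(q)==4:
        for i in range(4): pk[n][i]=tuple(q[np.argmin(((q-pk[n][i])**2).sum(1))]+0.0)
C={n:viewer.camera_params(n) for n in pk}
res=lambda s:np.concatenate([(proj(C[n],s2w(s,P))-pk[n]).ravel() for n in pk])
r=least_squares(res,[0.7,-.05,-.2],loss="soft_l1"); s=r.x
print("saw",s,np.degrees(s[2])); print(np.round(res(s).reshape(-1,7,2),1).tolist())
np.save("saw.npy",s)
print("plate_front",s2w(s,[-.06,0,.102]),"handle rest",s2w(s,[.155,0,.341]),"handle bal",s2w(s,[.105-.066,0,.337]))
E
```

```text
top [[371, 270], [395, 343], [365, 353], [341, 280]] 2430.0
scene [[193, 261], [230, 280], [222, 296], [183, 276]] 821.5
saw [ 0.4778538  -0.06150323  0.2921719 ] 16.740216746943535
[[[-1.3, 1.0], [-0.3, 1.3], [0.5, 2.1], [-1.3, 2.3], [-1.6, 1.1], [1.1, -1.9], [-4.9, -1.9]], [[103.6, -9.0], [135.6, -8.7], [138.0, 67.5], [111.9, 51.2], [-1.7, 1.0], [2.2, -4.5], [-3.5, -4.1]]]
plate_front [[ 0.42039656 -0.0787852   0.102     ]] handle rest [[ 0.62628498 -0.01685815  0.341     ]] handle bal [[ 0.515201   -0.05026995  0.337     ]]
```

```bash
python3 - <<'E'
from h import *
P=np.array([[75,32,95],[75,-32,95],[-75,-32,103],[-75,32,103],[-85,114,125],[155,54,341],[155,-54,341],])/1000
pk={"top":[(341,279.5),(379,272),(396.5,347),(363,353.5),(326,373),(316,222),(387,201)],
"scene":[(335,270),(367,270),(369.5,347),(335,347),(291,350),(321,183),(397,183)]}
C={n:viewer.camera_params(n) for n in pk}
res=lambda s:np.concatenate([(proj(C[n],s2w(s,P))-pk[n]).ravel() for n in pk])
r=least_squares(res,[0.7,-.05,.2],loss="soft_l1"); s=r.x
print("saw",s,np.degrees(s[2])); print(np.round(res(s).reshape(-1,7,2),1).tolist())
np.save("saw.npy",s)
print("press",s2w(s,[-.062,0,.102]),"handle rest",s2w(s,[.155,0,.341]),"handle bal",s2w(s,[.105-.066,0,.337]))
R=Ro.from_euler('xyz',arm.state()["orientation"]); p=np.array(arm.state()["ee_pos"])
print("to 60mm above, tool axes", R.inv().apply(s2w(s,[-.062,0,.235])[0]-p), "yaw diff deg",np.degrees(arm.state()["orientation"][2]-s[2]))
E
```

```text
saw [ 0.47783972 -0.0643531   0.28080911] 16.08917704045742
[[[0.5, 1.2], [-6.3, -0.6], [0.1, -1.6], [1.7, 1.7], [-0.8, 0.6], [3.7, -3.2], [-1.7, -1.3]], [[0.4, 1.3], [0.4, 1.8], [-0.5, 1.1], [-0.1, 0.4], [-0.7, 0.8], [5.0, -3.3], [-1.5, -2.3]]]
press [[ 0.41826817 -0.08153535  0.102     ]] handle rest [[ 0.62676861 -0.02139746  0.341     ]] handle bal [[ 0.51531215 -0.0535449   0.337     ]]
to 60mm above, tool axes [ 0.37248036 -0.46742143  0.06874169] yaw diff deg 1.9514356605264478
```

Request:
arm_command(
  increments=[
    {"offset": [0.04,-0.035,0],"turn": [0,0,1],"gripper": 0},
    {"offset": [0.04,-0.035,0],"turn": [0,0,1],"gripper": 0},
    {"offset": [0.04,-0.039,0],"turn": [0,0,0],"gripper": 0},
    {"offset": [0.04,-0.039,0],"turn": [0,0,0],"gripper": 0},
    {"offset": [0.035,-0.039,0],"turn": [0,0,0],"gripper": 0},
    {"offset": [0.035,-0.04,0],"turn": [0,0,0],"gripper": 0},
    {"offset": [0.03,-0.04,0],"turn": [0,0,0],"gripper": 0},
    {"offset": [0.025,-0.04,0.01],"turn": [0,0,0],"gripper": 0},
    {"offset": [0.025,-0.04,0.01],"turn": [0,0,0],"gripper": 0},
    {"offset": [0.02,-0.04,0.01],"turn": [0,0,0],"gripper": 0},
    {"offset": [0.02,-0.04,0.01],"turn": [0,0,0],"gripper": 0},
    {"offset": [0.015,-0.04,0.01],"turn": [0,0,0],"gripper": 0},
  ],
)

```text
time: 1.6
ee_pos: [0.4285, -0.0892, 0.2535]
orientation: [-3.142, -0.0, 0.28]
wrist_force: [1.2, 0.3, 0.7]
gripper_width: 0.0003
grasp_force: 0.0
```

```bash
cat >> h.py <<'E'
def show():
    st=arm.state(); print({k:np.round(v,3).tolist() for k,v in st.items() if k in("time","joints","ee_pos","orientation","wrist_force","gripper_width","grasp_force")})
    return np.array(st["ee_pos"]),Ro.from_euler('xyz',st["orientation"])
E
python3 - <<'E'
from h import *
s=np.load("saw.npy"); 
cv2.imwrite("pics/w1.png",viewer.camera("wrist")); C=viewer.camera_params("wrist"); p,R=show()
print({k:np.round(v,4).tolist() for k,v in C.items()})
print("to go",R.inv().apply(s2w(s,[-.062,0,.235])[0]-p))
P=np.array([[75,32,95],[75,-32,95],[-75,-32,103],[-75,32,103],[-85,114,125],[-62,0,102]])/1000
print(proj(C,s2w(s,P)).round())
E
```

```text
{'time': 1.65, 'joints': [0.353, 0.169, -0.33, 2.135, 0.069, 0.85, -1.303], 'ee_pos': [0.428, -0.084, 0.252], 'orientation': [-3.138, 0.001, 0.286], 'wrist_force': [-0.373, 5.459, -0.214], 'grasp_force': 0.0, 'gripper_width': 0.0}
{'vertical_fov': 58.0512, 'cx': 318.4453, 'cy': 245.8921, 'R': [[0.2829, -0.9591, -0.0035], [-0.9233, -0.2734, 0.2697], [-0.2597, -0.0731, -0.9629]], 't': [-0.2002, 0.3519, 0.4339]}
to go [-0.00891763 -0.00474408  0.01752092]
[[244.  -7.]
 [380.  -6.]
 [370. 298.]
 [252. 297.]
 [ 83. 332.]
 [311. 275.]]
```

View pics/w1.png

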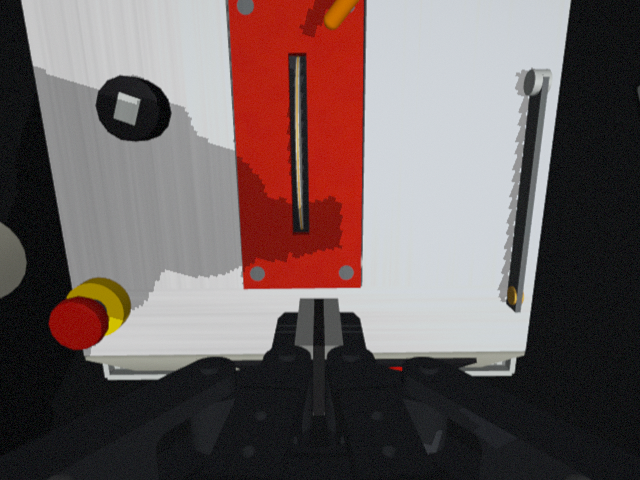

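The wrist view shows the big red plate with front corners at (245,288) and (362,288), the slot at (298,55–233), and the button at (78,322). That is 4–5 mm off my estimate, partly because the arm was still settling. I'll refit from a still image.

```bash
python3 - <<'E'
from h import *
s0=np.load("saw.npy"); 
viewer.camera("wrist"); im=viewer.camera("wrist"); C=viewer.camera_params("wrist"); p,R=show()
b,g,r=[im[...,i].astype(int) for i in range(3)]
m=((r>80)&(g<60)&(b<60)&(r>2*g)).astype(np.uint8); m=cv2.morphologyEx(m,cv2.MORPH_OPEN,np.ones((3,3)))
def mid(y): 
    x=np.where(m[y,200:420])[0]+200; return x.min(),x.max()+1
def bot(x): return np.where(m[100:320,x])[0].max()+101
L=np.array([[mid(y)[0],y] for y in range(120,280,10)]);Rr=np.array([[mid(y)[1],y] for y in range(120,280,10)]);B=np.array([[x,bot(x)] for x in (255,270,285,335,350)])
print(L[::5].tolist(),Rr[::5].tolist(),B.tolist())
# line fits -> corners
fl=np.polyfit(L[:,1],L[:,0],1);fr=np.polyfit(Rr[:,1],Rr[:,0],1);yb=np.median(B[:,1])
obs=np.array([[np.polyval(fl,120),120],[np.polyval(fr,120),120]])
pk=np.array([[np.polyval(fl,yb),yb],[np.polyval(fr,yb),yb]]); print(pk)
def res(s):
    q=proj(C,s2w(s,np.array([[-75,32,103],[-75,-32,103],[60,32,96],[60,-32,96]])/1e3))
    return np.r_[(q[:2]-pk).ravel(), q[2,0]-np.polyval(fl,q[2,1]), q[3,0]-np.polyval(fr,q[3,1])]
r=least_squares(res,s0); s=r.x; print(s,s0,r.fun.round(1)); np.save("saw1.npy",s)
print("to go",R.inv().apply(s2w(s,[-.063,0,.235])[0]-p), np.degrees(s[2]-R.as_euler('xyz')[2]))
E
```

```text
{'time': 1.75, 'joints': [0.357, 0.169, -0.324, 2.132, 0.07, 0.852, -1.295], 'ee_pos': [0.428, -0.089, 0.253], 'orientation': [-3.141, 0.001, 0.285], 'wrist_force': [-0.638, -0.878, -0.077], 'grasp_force': 0.0, 'gripper_width': -0.0}
[[242, 120], [244, 170], [246, 220], [249, 270]] [[371, 120], [369, 170], [368, 220], [367, 270]] [[255, 289], [270, 288], [285, 289], [335, 288], [350, 288]]
[[249.53852941 288.        ]
 [366.26088235 288.        ]]
[ 0.48235553 -0.0659947   0.28838022] [ 0.47783972 -0.0643531   0.28080911] [-0.6  0.2  0.5 -0.1  0.7 -0.7]
to go [-0.00459645 -0.0062736   0.01838211] 0.21654937596764862
```

Request:
arm_command(
  increments=[
    {"offset": [-0.0046,-0.0063,0.015],"turn": [0,0,0],"gripper": 0},
    {"offset": [0,0,0.02],"turn": [0,0,0],"gripper": 0},
    {"offset": [0,0,0.02],"turn": [0,0,0],"gripper": 0},
    {"offset": [0,0,0.015],"turn": [0,0,0],"gripper": 0},
    {"offset": [0,0,0.005],"turn": [0,0,0],"gripper": 0},
    {"offset": [0,0,0.0],"turn": [0,0,0],"gripper": 0},
  ],
)

```text
time: 2.5
ee_pos: [0.4223, -0.0862, 0.1789]
orientation: [-3.142, 0.0, 0.279]
wrist_force: [-0.0, 0.4, -0.2]
gripper_width: 0.0002
grasp_force: 0.0
```

Request:
arm_command(
  increments=[
    {"offset": [0,0,0.003],"turn": [0,0,0],"gripper": 0},
    {"offset": [0,0,0.003],"turn": [0,0,0],"gripper": 0},
    {"offset": [0,0,0.002],"turn": [0,0,0],"gripper": 0},
    {"offset": [0,0,0.0],"turn": [0,0,0],"gripper": 0},
  ],
)

```text
time: 3.0
ee_pos: [0.4224, -0.0859, 0.171]
orientation: [3.141, -0.0, 0.28]
wrist_force: [0.6, 0.5, 0.3]
gripper_width: -0.0002
grasp_force: 0.3
```

Request:
arm_command(
  increments=[
    {"offset": [0,0,0.001],"turn": [0,0,0],"gripper": 0},
    {"offset": [0,0,0.001],"turn": [0,0,0],"gripper": 0},
    {"offset": [0,0,0.001],"turn": [0,0,0],"gripper": 0},
    {"offset": [0,0,0.0],"turn": [0,0,0],"gripper": 0},
  ],
)

```text
time: 3.5
ee_pos: [0.4222, -0.0859, 0.1677]
orientation: [-3.141, 0.0, 0.28]
wrist_force: [0.4, 1.1, 0.2]
gripper_width: -0.0001
grasp_force: 0.1
```

Request:
arm_command(
  increments=[
    {"offset": [0,0,0.001],"turn": [0,0,0],"gripper": 0},
    {"offset": [0,0,0.001],"turn": [0,0,0],"gripper": 0},
    {"offset": [0,0,0.0],"turn": [0,0,0],"gripper": 0},
  ],
)

```text
time: 3.88
ee_pos: [0.4222, -0.0859, 0.1675]
orientation: [3.141, 0.001, 0.28]
wrist_force: [-8.8, 2.6, 28.9]
gripper_width: -0.0
grasp_force: 14.3
```

Request:
arm_command(
  increments=[
    {"offset": [0,0,-0.01],"turn": [0,0,0],"gripper": 0},
    {"offset": [0,0,-0.03],"turn": [0,0,0],"gripper": 0},
    {"offset": [0,0,-0.05],"turn": [0,0,10],"gripper": 0},
    {"offset": [0,0,-0.05],"turn": [0,0,10],"gripper": 0},
    {"offset": [0,0,-0.05],"turn": [0,0,10],"gripper": 0},
    {"offset": [0,0,-0.05],"turn": [0,0,10],"gripper": 0.06},
    {"offset": [0,0,-0.04],"turn": [0,0,10],"gripper": 0.06},
    {"offset": [0,0,-0.03],"turn": [0,0,10],"gripper": 0.06},
    {"offset": [0,0,0],"turn": [0,0,10],"gripper": 0.06},
    {"offset": [0,0,0],"turn": [0,0,10],"gripper": 0.06},
    {"offset": [0,0,0],"turn": [0,0,9.5],"gripper": 0.06},
    {"offset": [0,0,0],"turn": [0,0,0],"gripper": 0.06},
  ],
)

```text
time: 5.38
ee_pos: [0.4221, -0.086, 0.4757]
orientation: [3.141, 0.0, -1.281]
wrist_force: [0.3, 0.4, 0.0]
gripper_width: 0.0601
grasp_force: 0.0
```

```bash
python3 - <<'E'
from h import *
s=np.load("saw1.npy")
w=viewer.camera("wrist"); C=viewer.camera_params("wrist"); p,R=show()
top=viewer.camera("top"); cv2.imwrite("pics/w2.png",np.hstack([cv2.resize(w,(400,300)),cv2.resize(top[150:390,230:550],(400,300))]))
h=s2w(s,[.155,0,.341])[0]; print("handle",h,"to go for TCP z .475",R.inv().apply(np.r_[h[:2],.475]-p), proj(C,s2w(s,[[.155,.054,.341],[.155,-.054,.341]])))
E
```

```text
{'time': 5.425, 'joints': [0.35, -0.051, -0.278, 1.83, -0.014, 1.361, -2.774], 'ee_pos': [0.422, -0.086, 0.476], 'orientation': [3.141, 0.0, -1.279], 'wrist_force': [-0.153, -0.584, -0.546], 'grasp_force': 0.0, 'gripper_width': 0.06}
handle [ 0.63095493 -0.02191275  0.341     ] to go for TCP z .475 [-0.00129199 -0.2184559   0.00065452] [[ -91.56414228  365.04144457]
 [-150.15489199  158.48025498]]
```

View pics/w2.png

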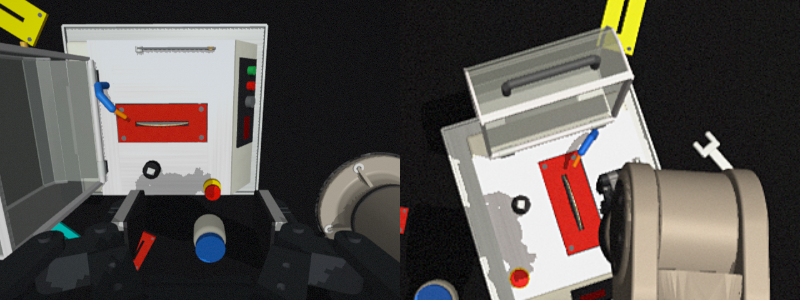

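The plate now looks flush, and the handle bar is at about (505–597, 92–62) in the top crop. Joint 7 is near its limit at -2.77, so I'll turn back half a turn before going to the handle.

Request:
arm_command(
  increments=[
    {"offset": [0,0,0],"turn": [0,0,-10],"gripper": 0.06},
    {"offset": [0,0,0],"turn": [0,0,-10],"gripper": 0.06},
    {"offset": [0,0,0],"turn": [0,0,-10],"gripper": 0.06},
    {"offset": [0,0,0],"turn": [0,0,-10],"gripper": 0.06},
    {"offset": [0,0,0],"turn": [0,0,-10],"gripper": 0.06},
    {"offset": [0,0,0],"turn": [0,0,-10],"gripper": 0.06},
    {"offset": [0,0,0],"turn": [0,0,-10],"gripper": 0.06},
    {"offset": [0,0,0],"turn": [0,0,-10],"gripper": 0.06},
    {"offset": [0,0,0],"turn": [0,0,-10],"gripper": 0.06},
    {"offset": [0,0,0],"turn": [0,0,-10],"gripper": 0.06},
    {"offset": [0,0,0],"turn": [0,0,-10],"gripper": 0.06},
    {"offset": [0,0,0],"turn": [0,0,-10],"gripper": 0.06},
  ],
)

```text
time: 6.98
ee_pos: [0.4222, -0.0859, 0.4758]
orientation: [-3.141, 0.0, 0.821]
wrist_force: [-0.7, -0.2, 0.3]
gripper_width: 0.0602
grasp_force: 0.0
```

Request:
arm_command(
  increments=[
    {"offset": [0,0,0],"turn": [0,0,-10],"gripper": 0.06},
    {"offset": [0,0,0],"turn": [0,0,-10],"gripper": 0.06},
    {"offset": [0,0,0],"turn": [0,0,-10],"gripper": 0.06},
    {"offset": [0,0,0],"turn": [0,0,-10],"gripper": 0.06},
    {"offset": [0,0,0],"turn": [0,0,-10],"gripper": 0.06},
    {"offset": [0,0,0],"turn": [0,0,-10],"gripper": 0.06},
    {"offset": [0,0.025,0],"turn": [0,0,0],"gripper": 0.06},
    {"offset": [0,0.035,0],"turn": [0,0,0],"gripper": 0.06},
    {"offset": [0,0.035,0],"turn": [0,0,0],"gripper": 0.06},
    {"offset": [0,0.035,0],"turn": [0,0,0],"gripper": 0.06},
    {"offset": [0,0.02,0],"turn": [0,0,0],"gripper": 0.06},
    {"offset": [0,0,0],"turn": [0,0,0],"gripper": 0.06},
  ],
)

```text
time: 8.48
ee_pos: [0.5669, -0.0426, 0.475]
orientation: [-3.14, -0.001, 1.863]
wrist_force: [-0.3, -0.3, -0.1]
gripper_width: 0.0602
grasp_force: 0.0
```

```bash
python3 - <<'E'
from h import *
s=np.load("saw1.npy")
w=viewer.camera("wrist"); C=viewer.camera_params("wrist"); p,R=show(); cv2.imwrite("pics/w3.png",w)
h=s2w(s,[.155,0,.341])[0]; print("to go for TCP z .475",R.inv().apply(np.r_[h[:2],.475]-p), proj(C,s2w(s,[[.155,.054,.341],[.155,0,.341],[.155,-.054,.341]])))
E
```

```text
{'time': 8.525, 'joints': [0.156, 0.199, -0.228, 1.562, 0.045, 1.387, 0.215], 'ee_pos': [0.566, -0.043, 0.475], 'orientation': [-3.14, -0.0, 1.862], 'wrist_force': [0.469, 0.211, 0.356], 'grasp_force': 0.0, 'gripper_width': 0.06}
to go for TCP z .475 [0.00176024 0.06821    0.00023142] [[465.21467804 154.08378127]
 [454.96140343 265.20629805]
 [446.00803228 362.24077483]]
```

View pics/w3.png

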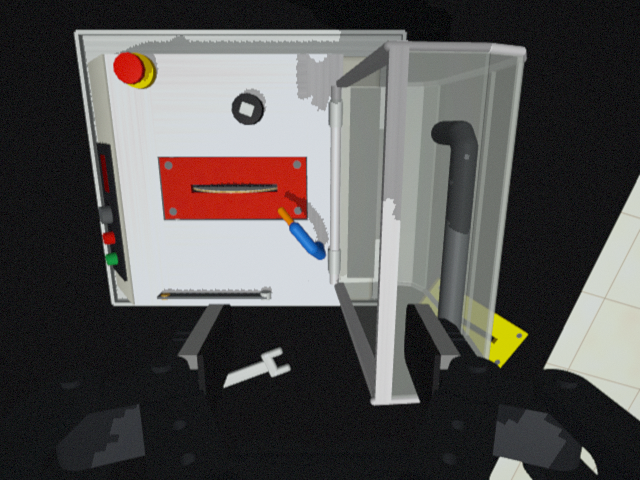

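The wrist view shows the bar running from (463,130) to (453,320), which matches the projection (465,154) to (455,265) to within about 1 mm across the bar. I'll approach and descend.

Request:
arm_command(
  increments=[
    {"offset": [0.002,0.034,0],"turn": [0,0,0],"gripper": 0.06},
    {"offset": [0,0.034,0],"turn": [0,0,0],"gripper": 0.06},
    {"offset": [0,0,0.0],"turn": [0,0,0],"gripper": 0.06},
    {"offset": [0,0,0.02],"turn": [0,0,0],"gripper": 0.06},
    {"offset": [0,0,0.02],"turn": [0,0,0],"gripper": 0.06},
    {"offset": [0,0,0.02],"turn": [0,0,0],"gripper": 0.06},
    {"offset": [0,0,0.012],"turn": [0,0,0],"gripper": 0.06},
    {"offset": [0,0,0.006],"turn": [0,0,0],"gripper": 0.06},
    {"offset": [0,0,0],"turn": [0,0,0],"gripper": 0.06},
  ],
)

```text
time: 9.65
ee_pos: [0.6305, -0.0222, 0.3981]
orientation: [-3.142, 0.0, 1.859]
wrist_force: [-0.1, -0.4, 0.5]
gripper_width: 0.0598
grasp_force: 0.0
```

```bash
python3 - <<'E'
from h import *
s=np.load("saw1.npy")
w=viewer.camera("wrist"); C=viewer.camera_params("wrist"); p,R=show(); sc=viewer.camera("scene")
cv2.imwrite("pics/w4.png",np.hstack([cv2.resize(w,(400,300)),cv2.resize(sc[120:360,220:540],(400,300))]))
h=s2w(s,[.155,0,.341])[0]; print("grasp point minus handle, tool axes",R.inv().apply(p+R.apply([0,0,arm.grasp_offset])-h))
E
```

```text
{'time': 9.7, 'joints': [0.112, 0.348, -0.235, 1.536, 0.083, 1.267, 0.154], 'ee_pos': [0.631, -0.022, 0.399], 'orientation': [3.141, 0.0, 1.859], 'wrist_force': [-0.024, -0.051, 1.166], 'grasp_force': 0.0, 'gripper_width': 0.06}
grasp point minus handle, tool axes [-9.13112338e-05 -2.16020190e-04 -3.64403210e-03]
```

View pics/w4.png

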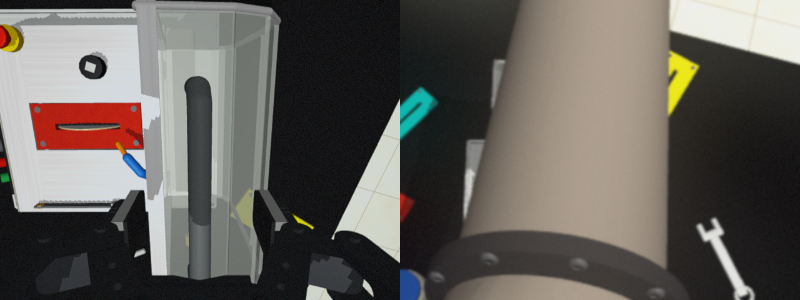

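The bar at x≈200 lies centred between the fingers (125 and 270). I'll close on it.

Request:
arm_command(
  increments=[
    {"offset": [0,0,0.002],"turn": [0,0,0],"gripper": 0},
    {"offset": [0,0,0],"turn": [0,0,0],"gripper": 0},
    {"offset": [0,0,0],"turn": [0,0,0],"gripper": 0},
    {"offset": [0,0,0],"turn": [0,0,0],"gripper": 0},
    {"offset": [0,0,0],"turn": [0,0,0],"gripper": 0},
    {"offset": [0,0,0],"turn": [0,0,0],"gripper": 0},
  ],
)

```text
time: 10.5
ee_pos: [0.6307, -0.0219, 0.3962]
orientation: [3.141, 0.0, 1.859]
wrist_force: [0.1, -1.2, 3.8]
gripper_width: 0.0099
grasp_force: 58.5
```

```bash
cat >> h.py <<'E'
def hood(s):
    p,R=show(); g=p+R.apply([0,0,arm.grasp_offset]); c,n=np.cos(s[2]),np.sin(s[2]); d=g[:2]-s[:2]
    q=np.array([c*d[0]+n*d[1]-.105, g[2]-.107])          # bar relative to hinge, saw x,z
    phi=np.arctan2(q[1],-q[0]); print("rel",q.round(4),"r",np.hypot(*q),"hood angle est",phi-np.arctan2(.030,.237))
    return p,R,q
E
python3 - <<'E'
from h import *
s=np.load("saw1.npy"); p,R,q=hood(s)
print("tool axes in world:",R.as_matrix().round(3).tolist())
E
```

```text
{'time': 10.5, 'joints': [0.112, 0.349, -0.235, 1.539, 0.084, 1.263, 0.154], 'ee_pos': [0.631, -0.022, 0.396], 'orientation': [3.141, 0.0, 1.859], 'wrist_force': [0.058, -1.241, 3.837], 'grasp_force': 58.52, 'gripper_width': 0.01}
rel [0.0498 0.2353] r 0.2404589984372431 hood angle est 1.6533758781877403
tool axes in world: [[-0.285, 0.959, 0.0], [0.959, 0.285, 0.0], [-0.0, 0.0, -1.0]]
```

Request:
arm_command(
  increments=[
    {"offset": [0,-0.005,-0.0008],"turn": [-1,0,0],"gripper": 0},
    {"offset": [0,-0.0101,-0.0016],"turn": [-2,0,0],"gripper": 0},
    {"offset": [0,-0.0101,-0.0016],"turn": [-2,0,0],"gripper": 0},
    {"offset": [0,-0.0101,-0.0016],"turn": [-2,0,0],"gripper": 0},
    {"offset": [0,-0.005,-0.0008],"turn": [-1,0,0],"gripper": 0},
    {"offset": [0,0,0],"turn": [0,0,0],"gripper": 0},
  ],
)

```text
time: 11.25
ee_pos: [0.5915, -0.0337, 0.4004]
orientation: [3.001, 0.0, 1.859]
wrist_force: [0.8, 0.3, 1.2]
gripper_width: 0.0096
grasp_force: 59.0
```

```bash
python3 - <<'E'
from h import *
s=np.load("saw1.npy"); hood(s)
E
```

```text
{'time': 11.25, 'joints': [0.175, 0.223, -0.249, 1.703, 0.027, 1.085, 0.213], 'ee_pos': [0.592, -0.034, 0.4], 'orientation': [3.001, 0.0, 1.859], 'wrist_force': [0.82, 0.316, 1.237], 'grasp_force': 59.047, 'gripper_width': 0.01}
rel [0.0164 0.24  ] r 0.240588109536865 hood angle est 1.51307748336471
```

Request:
arm_command(
  increments=[
    {"offset": [0,-0.005,-0.0008],"turn": [-1,0,0],"gripper": 0},
    {"offset": [0,-0.0101,-0.0016],"turn": [-2,0,0],"gripper": 0},
    {"offset": [0,-0.0101,-0.0016],"turn": [-2,0,0],"gripper": 0},
    {"offset": [0,-0.0101,-0.0016],"turn": [-2,0,0],"gripper": 0},
    {"offset": [0,-0.0101,-0.0016],"turn": [-2,0,0],"gripper": 0},
    {"offset": [0,-0.0101,-0.0016],"turn": [-2,0,0],"gripper": 0},
    {"offset": [0,-0.0101,-0.0016],"turn": [-2,0,0],"gripper": 0},
    {"offset": [0,-0.0101,-0.0016],"turn": [-2,0,0],"gripper": 0},
    {"offset": [0,-0.0101,-0.0016],"turn": [-2,0,0],"gripper": 0},
    {"offset": [0,-0.005,-0.0008],"turn": [-1,0,0],"gripper": 0},
    {"offset": [0,0,0],"turn": [0,0,0],"gripper": 0},
  ],
)

```text
time: 12.62
ee_pos: [0.5045, -0.0597, 0.3892]
orientation: [2.687, 0.0, 1.859]
wrist_force: [-1.0, -1.2, 3.9]
gripper_width: 0.0098
grasp_force: 59.3
```

```bash
python3 - <<'E'
from h import *
s=np.load("saw1.npy"); hood(s)
E
```

```text
{'time': 12.625, 'joints': [0.314, -0.023, -0.235, 2.056, -0.255, 0.696, 0.528], 'ee_pos': [0.505, -0.06, 0.389], 'orientation': [2.687, 0.0, 1.859], 'wrist_force': [-0.997, -1.173, 3.889], 'grasp_force': 59.334, 'gripper_width': 0.01}
rel [-0.0583  0.2337] r 0.24091061839049857 hood angle est 1.20038284677406
```

Request:
arm_command(
  increments=[
    {"offset": [0,-0.0058,-0.0009],"turn": [-1.15,0,0],"gripper": 0},
    {"offset": [0,-0.0058,-0.0009],"turn": [-1.15,0,0],"gripper": 0},
    {"offset": [0,0,0],"turn": [0,0,0],"gripper": 0},
    {"offset": [0,0,0],"turn": [0,0,0],"gripper": 0},
    {"offset": [0,0,0],"turn": [0,0,0],"gripper": 0},
    {"offset": [0,0,0],"turn": [0,0,0],"gripper": 0},
  ],
)

```text
time: 13.38
ee_pos: [0.4943, -0.0628, 0.3859]
orientation: [2.646, 0.001, 1.859]
wrist_force: [-1.8, -1.7, 6.7]
gripper_width: 0.0096
grasp_force: 59.6
```

```bash
python3 - <<'E'
from h import *
s=np.load("saw1.npy"); hood(s)
w=viewer.camera("wrist"); t=viewer.camera("top")
cv2.imwrite("pics/w5.png",np.hstack([cv2.resize(w,(400,300)),cv2.resize(t[150:390,230:550],(400,300))]))
E
```

```text
{'time': 13.375, 'joints': [0.323, -0.049, -0.222, 2.1, -0.32, 0.649, 0.6], 'ee_pos': [0.494, -0.063, 0.386], 'orientation': [2.646, 0.001, 1.859], 'wrist_force': [-1.81, -1.699, 6.734], 'grasp_force': 59.635, 'gripper_width': 0.01}
rel [-0.067   0.2315] r 0.24095382194784593 hood angle est 1.1632253046667285
```

View pics/w5.png

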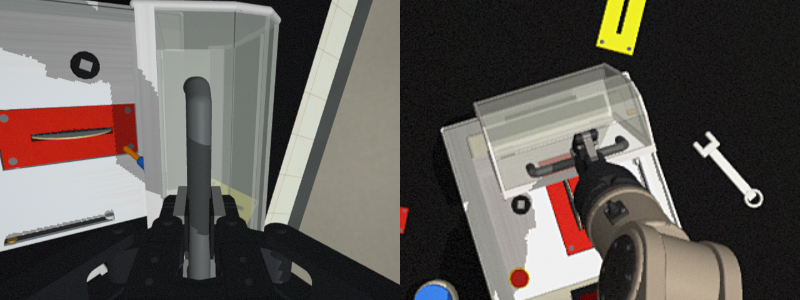

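The wrist and top views both show the bar gripped between the pads, with the hood swung forward to about 1.16 rad. The puck, jar and wrench have not moved. The plate was pressed until the fingertips met the rigid floor at 95 mm. I'll hand in.

```bash
python3 -c "
from workcell import arm; print(arm.close_job())"
```

```text
the job is handed in; nothing more can be done
None
```

The job is handed in, though no verdict came back: the plate was pressed flush (fingertips met the rigid floor at about 95 mm with 29 N), and the hood is held still by its handle at about 1.16 rad, by my estimate from the arm's pose.

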